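Reset the parcel scale's end stop and square a parcel up to it

TASK

Centre the green parcel on the scale by pressing and pushing, without lifting it. With a fingertip press the red spring button on the scale's front rail down and, keeping it down, push the blue end stop inward past it until the button springs up again in the stop's second hole. Then push the parcel sideways over the pan until its long side lies flat against the end stop, and leave the other things on the worktop where they are.

Things in the scene. Friction and masses are not known exactly. Their poses are not given: they have to be found in the camera images.
- scale: Low parcel scale, fixed on the worktop, 270 x 380 mm steel pan on a grey base. Origin on the worktop under the pan; +x points to the back (display head, up to 130 mm above the worktop, from 135 mm behind the origin), +y to the scale's left, z up. The pan's top is 60 mm above the origin and reaches x -128 to +142 mm, y -190 to +190 mm. An aluminium rail 40 mm wide lies along y at the front, its centre line at x = -155 mm, its top 68 mm above the worktop.
- stop (a joint): Slide of the blue end stop along the rail, m. 0 = outer hole, where it starts, locked; grows as the stop moves inward, to the scale's right (scale -y); 0.055 = second, inner hole, where the travel ends. About 1.5 mm of play in each hole, light friction (2 to 3 N). Its dark slide plate on the rail (44 mm wide, top 73.5 mm above the worktop) has two holes joined by a slot, and moves under the red cap.
- plunger (a joint): Spring plunger under the red cap, m pressed. 0 = up (locks the stop whenever a hole is over it), 0.010 = fully down against a solid end stop. Takes about 4 N at the start and 9 N fully down. Its collar clears the slide plate when pressed more than 0.005; once the stop has moved a few millimetres inward its plate keeps the plunger down at about 0.0045 by itself, until the second hole arrives and it springs up to 0.
- button_top (a point): Centre of the top of the red cap (26 mm along scale x, 38 mm along scale y), 90 mm above the worktop when up; moves down with the plunger. It stays where it is on the rail while the stop slides. Its axes are the scale's.
- stop_outer (a point): Point on the outer (scale +y) face of the blue stop, above the middle of the rail, 20 mm above the rail: the face that is pushed inward (scale -y). When the stop is in its outer hole the face stands 24 mm to the right (scale -y) of the cap's centre, so a fingertip on the cap is beside it. The stop is an upright plate 6 mm thick, its top 110 mm above the worktop, running from the front of the rail to scale x = +58 mm over the pan.
- stop_inner (a point): Point on the inner (scale -y) face of the blue stop, at scale x = +10 mm, 25 mm above the pan: the face that the parcel must lie against. Axes as the scale's, so the face looks along its -y.
- parcel: Green film-wrapped parcel with black tape, lying flat on the pan to the right of the stop, loose, 0.55 to 1.1 kg. Firm body 92 mm wide (its own x) by 214 mm long (its own y) by 49 mm high; the film's folds stand out 3 mm more at the sides, 9 mm at the ends. Origin at the centre of its underside. Its own +x points roughly along scale +y, toward the stop.
- weight_large: Brass knob weight, 30 mm across, 40 mm high, standing on the worktop to the right of the scale; to be left alone. Origin at the centre of its underside.
- weight_medium: Brass knob weight, 24 mm across, 32 mm high, beside the others; to be left alone. Origin at the centre of its underside.
- weight_small: Brass knob weight, 19 mm across, 26 mm high, beside the others; to be left alone. Origin at the centre of its underside.
- stamp: Rubber stamp with black knob, 30 x 52 mm, 78 mm high, on the worktop to the left of the scale; to be left alone. Origin at the centre of its underside.
- stapler: Black desk stapler, 34 x 146 mm, 47 mm high, on the worktop front left of the scale; to be left alone. Origin at the centre of its underside.
- pen: White and black marker pen, 135 mm long, 17 mm thick, lying on the worktop to the left of the scale; to be left alone. Origin at the centre of its underside.
Mind the look-alikes: they are no part of the job. There is more than one size of the parcel; the one meant has the size given above.

How it is judged:
On the way, in this order (a step that is already met when the one before it is completed fails the run):
1. the red button is pressed down while the stop is still in its outer hole (value of joint plunger above 0.0045 m and value of joint stop below 0.004 m), for 0.05 s.
2. the stop has been slid inward past the plunger and the button has sprung up in the second hole (value of joint stop above 0.052 m and value of joint plunger below 0.0015 m), for 0.2 s.
At the end, for the whole second after the job is handed in: Stop in its second hole (slide over 52 mm), button sprung up (under 1.5 mm down); parcel flat and at rest on the pan, its firm long side within 5 mm of the stop's inner face and within 2.6 degrees of parallel, its middle from 15 mm before to 40 mm behind the scale's origin (all of step 2 and y of parcel in the frame of stop_inner between -0.051 and -0.042 m and angle between the x axis of parcel and the y axis of scale, either way round below 0.045 rad and x of parcel in the frame of scale between -0.015 and 0.04 m and z of parcel in the frame of scale between 0.056 and 0.064 m and angle between parcel's own z axis and vertical below 0.05 rad and linear speed of parcel below 0.01 m/s); the robot touches nothing.
It fails at once if the parcel is lifted, tipped or pushed off the pan (z of parcel in the frame of scale above 0.072 m or z of parcel in the frame of scale below 0.05 m or angle between parcel's own z axis and vertical above 0.2 rad).
It fails at once if one of the bystanders (weights, stamp, stapler, pen) is moved more than 20 mm (distance of any of weight_large, weight_medium, weight_small, stamp, stapler, pen from where it was at the start of the episode above 0.02 m).
It also fails if it takes over 45 s, if anything falls off the work surface, if the arm or the gripper's body presses on something with over 40 N, if the wrist force passes 120 N, or if a joint passes its speed limit or range.

ROBOT

A 6-joint arm with a two-finger parallel gripper is mounted at the origin on a cart in front of the work surface, level with it; the furniture and walls round the work are solid. World frame = base frame: x ahead of the robot, y to its left, z up, the work surface at z = 0. Lengths are in m, angles in rad, forces in N, time in s.
With the tool pointing down it reaches from about 0.425 to 0.95 m from the base axis. Payload 3.5 kg.
Tool frame: the origin (TCP) lies at the very end of the fingers, on their centre line; the grasp point (between the pads) lies 19 mm behind it; y points along the fingers, z is the direction in which the jaws open and shut, and the axes are right-handed (so a half turn about y gives the same grasp; the last joint's range is limited). The gripper opens to 85 mm and grips with 20 to 120 N. Pads are 22 mm wide; open, the fingers measure 114 mm over their backs; the gripper's body (76 mm by 85 mm) begins 54 mm behind the grasp point. The pads swing forward as they close: fully open they stand 13 mm farther back than shut.
Start: joints at [-1.284, 0.286, 1.577, -0, 1.279, -0.15], TCP at [0.286, -0.612, 0.231] pointing down, gripper open.
Joint ranges: [-2.77, 2.77], [-0.9, 2.22], [0.21, 2.48], [-1.53, 4.67], [0.24, 2.81], [-2.84, 2.84]. Speed limits (rad/s): [2.79, 2.79, 3.14, 3.14, 3.14, 3.14].

INTERFACE

Orientations are given as a unit quaternion [x, y, z, w].
In Python, from plant import ctrl gives the robot as it stands. The module is installed in compiled form; this text tells all that it offers.
- The arm moves only by the tool jog_arm, never from a script. Its argument "deltas" is a list of rows, each a list of 3 entries, a list of its own where there are three numbers: the turn, a rotation vector about the tool's x, y, z in rad, then the shift along the tool's x, y, z in m, then the opening, from 0 (shut) to 1 (fully open). In form: [[[wx, wy, wz], [dx, dy, dz], gripper], ...]. A call has 1 to 10 rows; each row is the pose to reach, as a shift and turn from the pose measured when the call began, along the tool's axes at that moment; what a row does not reach only later rows make up. A row lasts 1/12 s, in which the tool goes at most 41.7 mm and 7.16 degrees, less where a joint would pass 70% of its speed; a pose out of reach is approached as far as the arm can. A call with a gripper value outside its range is refused whole. The fingers move at their own pace and stop on an object; "force" is the grip in N (left out, the last holds). Time passes only in rows, so rows that repeat a pose let the fingers close. It gives the time, the measured TCP pose, the force and the opening at its end, in the units of the state.
- ctrl.get_state(): the state, without advancing time (a new reading comes with each control period).
- ctrl.read_camera(name): name is "scene" or "side" or "wrist"; returns a dict with "pixels" (400x640x3 uint8, blue, green, red), "range_z" (400x640 float32, m along the optical axis (not along the pixel's ray), 0 where there is no reading), "fx", "fy", "cx", "cy" (pixels), "T" (4x4, takes a point from camera to world coordinates); the wrist camera has in their place "mount" (4x4, takes a point from camera to tool coordinates, whose origin is the TCP and whose axes are the tool frame's). Camera axes: x right, y up, looking along -z (the intrinsics and any distortion apply to the point x, -y, -z); pixel columns grow to the right and rows downward; lengths in m; the calibration is good to about 2 mm. The wrist camera is an equidistant fisheye: a pixel r from the principal point sees the ray r / f radians off the axis. A picture is of the moment at which its call begins: read the wrist's pose just before it.
- ctrl.sign_off(): hands the job in, once; it reports no verdict.
The state is a dict: "time": time; "qpos": joint angles; "dq": joint speeds; "joint_efforts": joint torques, N m; "eef_pos": TCP position; "tcp_rot": TCP orientation; "contact_force": force on the tool from outside, world axes, zero at the start; "wrist_torque": the same for the moment, N m; "opening": opening from 0.0 (shut) to 1.0 (fully open).
Only numpy, scipy, OpenCV 4.12 (cv2) and the standard library are available. Lean on these libraries where they do the work, as an engineer would, in place of code of your own. Each camera call takes 0.05 s, during which the arm holds its last target.

## Working session

There is one attempt and no reset: what is moved stays moved. The work goes in short steps, Python scripts to look and compute and a tool call to move; the robot and the scene stay as the last step left them, time stands still between calls to the robot, and variables do not carry over. Pictures are saved under pics/ and viewed, and the job is handed in when it is done.

Besides the shell and the picture viewer there is one more tool, called after ">>>" as name([rows], argument=value, ...), one row to a line, values as JSON. jog_arm: Moves the arm, as the interface text tells. Its arguments: {"type":"object","properties":{"deltas":{"type":"array","items":{"type":"array"}},"force":{"type":"number"}},"required":["deltas"]}

```bash
mkdir -p pics; cat > h.py <<'E'
import numpy as np, cv2
from plant import ctrl
def cam(n):
    s=ctrl.get_state(); c=ctrl.read_camera(n); return s,c
def pts(c):
    h,w=c["range_z"].shape
    u,v=np.meshgrid(np.arange(w),np.arange(h)); z=c["range_z"]
    P=np.stack([(u-c["cx"])/c["fx"]*z,-(v-c["cy"])/c["fy"]*z,-z],-1)
    T=np.array(c["T"]); return P@T[:3,:3].T+T[:3,3]
E
python3 - <<'E'
from h import *
for n in ("scene","side"):
    s,c=cam(n); cv2.imwrite(f"pics/{n}0.png",c["pixels"]); np.savez(f"{n}0.npz",**c)
    print(n,[k for k in c],c["fx"],c["cx"],c["cy"],np.round(c["T"],3).tolist(),(c["range_z"]>0).mean())
print(s)
E
```

```text
scene ['pixels', 'range_z', 'fx', 'fy', 'cx', 'cy', 'T'] 513.3875718914974 316.3660804097982 196.68223903415065 [[-0.665, 0.54, -0.516, -0.302], [-0.746, -0.494, 0.446, 0.597], [-0.014, 0.682, 0.732, 1.228], [0.0, 0.0, 0.0, 1.0]] 0.92565234375
side ['pixels', 'range_z', 'fx', 'fy', 'cx', 'cy', 'T'] 396.83174217738144 313.3973802133802 194.95451277822934 [[0.911, 0.275, -0.306, 0.106], [-0.412, 0.621, -0.667, -0.977], [0.007, 0.734, 0.679, 0.941], [0.0, 0.0, 0.0, 1.0]] 0.9447109375
{'time': 0.05, 'qpos': array([-1.28401930e+00,  2.87167150e-01,  1.57814364e+00, -1.32165544e-05,
        1.27861491e+00, -1.49992999e-01]), 'dq': array([ 6.28573505e-04, -5.61104285e-04, -4.89471910e-05, -2.13673555e-04,
        1.14130565e-03,  1.31551173e-03]), 'joint_efforts': array([ 3.16803362e-04, -4.07557046e+01, -2.93923187e+01, -1.86357142e-04,
        3.56604120e-03, -1.00211572e-06]), 'eef_pos': array([ 0.28537827, -0.6109923 ,  0.22996426]), 'tcp_rot': array([-0.15325905,  0.69113388, -0.68948863,  0.15313739]), 'contact_force': array([0.22843289, 0.01210475, 0.20727315]), 'wrist_torque': array([-0.01261215,  0.00580984, -0.00900371]), 'opening': 1.000616074886644}
```

View pics/scene0.png

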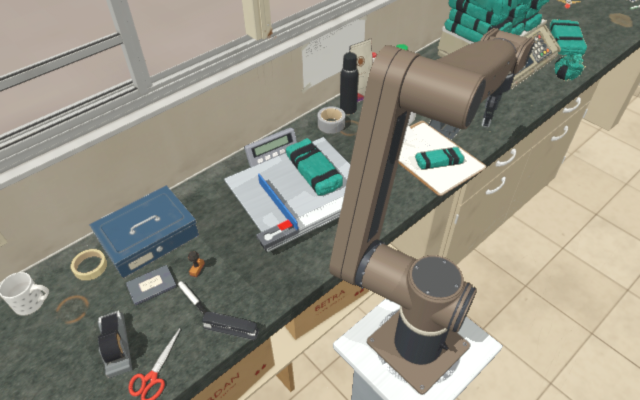

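View pics/side0.png

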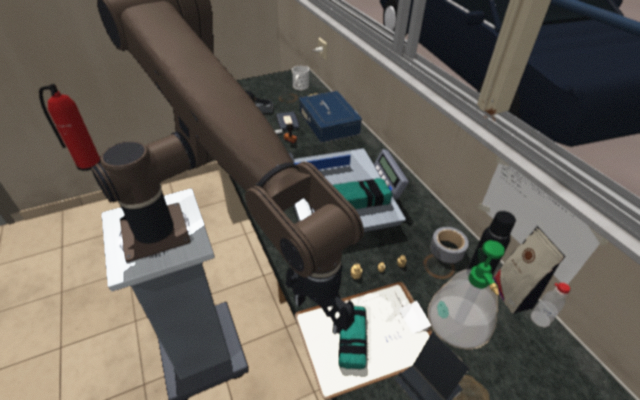

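Green parcels are at scene (315,167) on the pan, (440,158) a smaller one on a clipboard, and (570,50) plus a pile in the crate. The one on the pan next to the blue stop fits the description. I'll confirm with a crop and measure.

```bash
python3 - <<'E'
from h import *
d=dict(np.load("scene0.npz")); im=d["pixels"]; 
cv2.imwrite("pics/crop0.png",cv2.resize(im[120:260,215:375],None,fx=4.9,fy=4.2,interpolation=cv2.INTER_CUBIC))
W=pts(d)
hsv=cv2.cvtColor(im,cv2.COLOR_BGR2HSV)
roi=np.zeros(im.shape[:2],bool); roi[120:260,215:375]=1
def rep(n,m,zr):
    m=m&roi&(d["range_z"]>0)&(W[...,2]>zr[0])&(W[...,2]<zr[1])
    p=W[m]; v,u=np.nonzero(m)
    r=cv2.minAreaRect((p[:,:2]*1000).astype(np.float32))
    print(n,len(p),np.median(p,0).round(4),"uv",u.mean().round(),v.mean().round(),"rect",np.round(r[0],1),np.round(r[1],1),round(r[2],2), "z",np.percentile(p[:,2],[5,50,95]).round(4))
H,S,V=hsv[...,0],hsv[...,1],hsv[...,2]
rep("green",(H>75)&(H<100)&(S>120),(0.1,0.125))
rep("blue",(H>100)&(H<125)&(S>120),(0.102,0.12))
rep("red",((H<8)|(H>172))&(S>140),(0.083,0.1))
rep("pan",(S<60)&(V>120),(0.053,0.065))
for z in (0.06,): pass
print(np.histogram(W[roi][:,2],bins=np.arange(-.02,.16,.01)))
E
```

```text
green 903 [ 0.5913 -0.1753  0.1073] uv 315.0 164.0 rect [ 608.4 -180.1] [ 90.7 224.3] 78.66 z [0.1016 0.1073 0.1119]
blue 123 [0.5549 0.0046 0.1075] uv 278.0 199.0 rect [564.7   2.8] [  6.9 229.7] 80.39 z [0.1032 0.1075 0.1131]
red 84 [0.4781 0.0446 0.0905] uv 285.0 225.0 rect [479.3  44.1] [37.5 25. ] 80.08 z [0.0866 0.0905 0.0949]
pan 4776 [ 0.621  -0.062   0.0604] uv 283.0 186.0 rect [ 680.3 -134.7] [418.1 533.8] 67.77 z [0.0558 0.0604 0.0642]
(array([   1, 2585, 4189,  219,  211,  307,  389, 2234, 3633,  866,  524,
        553, 1492,  567,  238,   48,   52]), array([-0.02, -0.01,  0.  ,  0.01,  0.02,  0.03,  0.04,  0.05,  0.06,
        0.07,  0.08,  0.09,  0.1 ,  0.11,  0.12,  0.13,  0.14,  0.15]))
```

View pics/crop0.png

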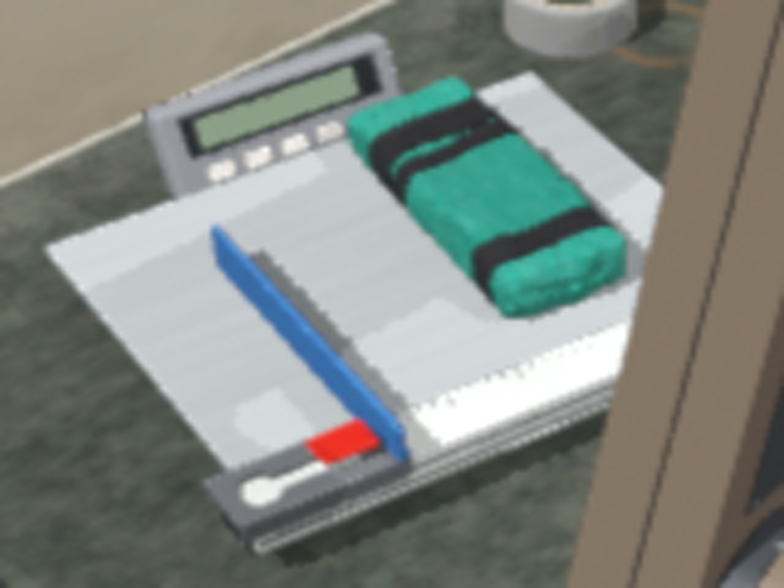

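The crop confirms it: the ~91 x 224 mm parcel lies on the pan and there is nothing between it and the stop. Red cap at crop (345,440), blue stop from (215,230) to (405,455).

```bash
cat >> h.py <<'E'
from scipy.spatial.transform import Rotation as Ro
YAW=np.deg2rad(-9.8); SX=np.array([np.cos(YAW),np.sin(YAW),0]); SY=np.array([-np.sin(YAW),np.cos(YAW),0])
def plan(target,jaw_sign=1):
    s=ctrl.get_state(); R=Ro.from_quat(s["tcp_rot"]); M=R.as_matrix()
    y=np.array([0,0,-1.]); z=jaw_sign*SX; x=np.cross(y,z)
    G=Ro.from_matrix(np.stack([x,y,z],1))
    print("turn",(R.inv()*G).as_rotvec().round(4),"shift",(M.T@(np.array(target)-s["eef_pos"])).round(4),"F",s["contact_force"].round(2),"t",s["time"],"pos",s["eef_pos"].round(4),"op",round(s["opening"],3))
    return M
E
python3 - <<'E'
from h import *
for sg in (1,-1): print(plan([0.48,0.03,0.2],sg).round(3))
# parcel/blade line fits and side cam
for n in ("scene","side"):
    d=dict(np.load(n+"0.npz")); im=d["pixels"]; W=pts(d); hsv=cv2.cvtColor(im,cv2.COLOR_BGR2HSV); H,S,V=[hsv[...,i] for i in range(3)]
    for nm,m,zr in (("green",(H>75)&(H<100)&(S>120),(0.1,0.125)),("blue",(H>100)&(H<125)&(S>120),(0.09,0.12)),("red",((H<8)|(H>172))&(S>140),(0.083,0.1))):
        m=m&(W[...,2]>zr[0])&(W[...,2]<zr[1])&(W[...,0]>.4)&(W[...,0]<.8)&(W[...,1]>-.35)&(W[...,1]<.12)
        p=W[m]
        if len(p)<10: print(n,nm,len(p)); continue
        r=cv2.minAreaRect((p[:,:2]*1000).astype(np.float32)); print(n,nm,len(p),np.round(r,1) if 0 else r)
E
```

```text
turn [ 0.0019 -0.9629 -0.0013] shift [-0.4475  0.0313 -0.4984] F [ 0.71 -0.01 -0.72] t 0.1 pos [ 0.2854 -0.611   0.23  ] op 0.996
[[-0.906 -0.001  0.423]
 [-0.423  0.002 -0.906]
 [-0.    -1.    -0.002]]
turn [1.6000e-03 2.1786e+00 2.2000e-03] shift [-0.4475  0.0313 -0.4984] F [ 0.71 -0.01 -0.72] t 0.1 pos [ 0.2854 -0.611   0.23  ] op 0.996
[[-0.906 -0.001  0.423]
 [-0.423  0.002 -0.906]
 [-0.    -1.    -0.002]]
scene green 903 ((608.378173828125, -180.10238647460938), (90.72978973388672, 224.33502197265625), 78.66146850585938)
scene blue 215 ((564.5238647460938, 2.797452926635742), (6.940240383148193, 231.57284545898438), 80.39224243164062)
scene red 84 ((479.3437805175781, 44.132667541503906), (37.45733642578125, 24.968957901000977), 80.08440399169922)
side green 617 ((636.140625, -197.3633575439453), (83.01732635498047, 164.28074645996094), 79.61308288574219)
side blue 140 ((613.6145629882812, -10.45242691040039), (10.407780647277832, 137.31236267089844), 79.22764587402344)
side red 0
```

>>> jog_arm([
  [[0,-0.1,0],[-0.035,0,-0.024],1],
  [[0,-0.2,0],[-0.07,0,-0.047],0.5],
  [[0,-0.3,0],[-0.105,0,-0.07],0],
  [[0,-0.4,0],[-0.14,0,-0.095],0],
  [[0,-0.5,0],[-0.175,0,-0.12],0],
  [[0,-0.6,0],[-0.21,0,-0.14],0],
  [[0,-0.7,0],[-0.245,0,-0.165],0],
  [[0,-0.8,0],[-0.28,0,-0.19],0],
  [[0,-0.9,0],[-0.315,0,-0.213],0],
  [[0,-0.963,0],[-0.35,0,-0.236],0],
], force=40)

```text
time: 0.93
eef_pos: [0.4999, -0.2521, 0.2303]
tcp_rot: [-0.456, 0.541, -0.539, 0.457]
contact_force: [0.7, -1.2, -0.2]
opening: -0.0
```

```bash
python3 - <<'E'
from h import *
print(plan([0.48,0.03,0.2]).round(3))
E
```

```text
turn [ 0.0015  0.0042 -0.0022] shift [-0.2748  0.031  -0.0664] F [ 0.7  -1.16 -0.23] t 0.9333 pos [ 0.4999 -0.2521  0.2303] op -0.0
[[-0.166 -0.001  0.986]
 [-0.986  0.002 -0.166]
 [-0.002 -1.    -0.002]]
```

>>> jog_arm([
  [[0,0,0],[-0.035,0,-0.008],0],
  [[0,0,0],[-0.07,0,-0.017],0],
  [[0,0,0],[-0.105,0,-0.025],0],
  [[0,0,0],[-0.14,0,-0.034],0],
  [[0,0,0],[-0.175,0,-0.042],0],
  [[0,0,0],[-0.21,0.01,-0.05],0],
  [[0,0.004,0],[-0.245,0.04,-0.06],0],
  [[0.001,0.004,-0.002],[-0.279,0.07,-0.0695],0],
  [[0.001,0.004,-0.002],[-0.279,0.095,-0.0695],0],
  [[0.001,0.004,-0.002],[-0.279,0.095,-0.0695],0],
])

```text
time: 1.77
eef_pos: [0.472, 0.0375, 0.1293]
tcp_rot: [-0.46, 0.544, -0.536, 0.453]
contact_force: [-1.8, 0.6, -1.6]
opening: 0.001
```

```bash
python3 - <<'E'
from h import *
plan([0.4778,0.0352,0.135])
for n in ("scene","side","wrist"):
    s,c=cam(n); np.savez(n+"1.npz",**c,ep=s["eef_pos"],er=s["tcp_rot"]); im=c["pixels"]
    if n=="scene": im=cv2.resize(im[110:270,200:400],None,fx=4,fy=3.7,interpolation=cv2.INTER_CUBIC)
    cv2.imwrite(f"pics/{n}1.png",im)
E
```

```text
turn [ 0.014   0.0039 -0.    ] shift [ 0.0013 -0.0058  0.006 ] F [-1.76  0.63 -1.58] t 1.7667 pos [0.472  0.0375 0.1293] op 0.001
```

View pics/scene1.png

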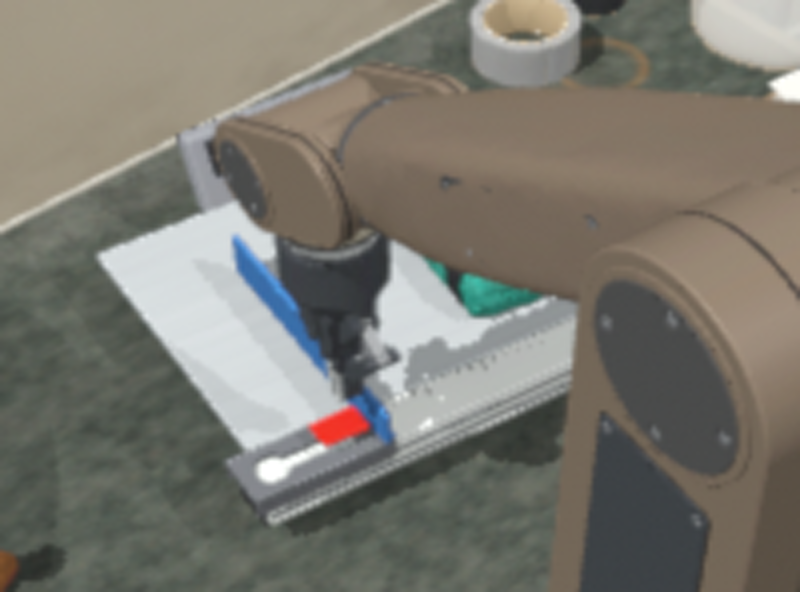

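View pics/wrist1.png

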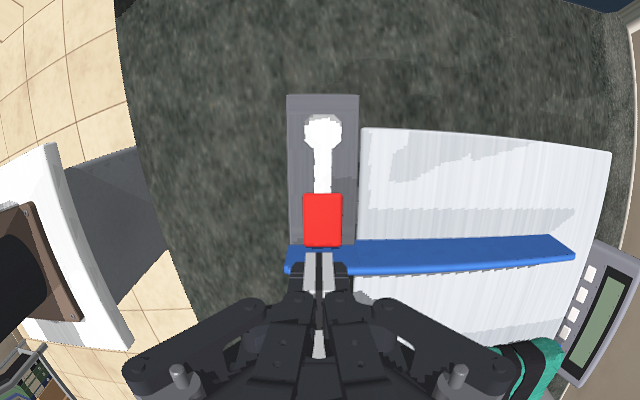

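View pics/side1.png

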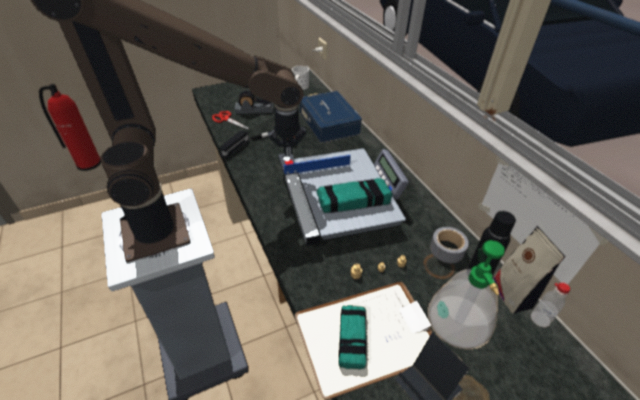

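Scene: the gripper hovers near the cap (crop 340,425). Wrist: red cap centred at (323,220), blue stop along row ~255, fingertips at (320,265). Side: parcel at (355,195), three weights at (355-402,268). Next I'll cast the wrist rays to check the scene estimate.

```bash
cat >> h.py <<'E'
def wray(d,uv,z0):
    uv=np.atleast_2d(uv).astype(float); a=(uv[:,0]-d["cx"])/d["fx"]; b=(uv[:,1]-d["cy"])/d["fy"]; r=np.hypot(a,b)+1e-12
    v=np.stack([np.sin(r)*a/r,-np.sin(r)*b/r,-np.cos(r)],1)
    R=Ro.from_quat(d["er"]).as_matrix(); m=np.array(d["mount"]); C=R@m[:3,3]+d["ep"]; D=v@(R@m[:3,:3]).T
    return C+D*((z0-C[2])/D[:,2])[:,None]
def pray(d,uv,z0):
    uv=np.atleast_2d(uv).astype(float); v=np.stack([(uv[:,0]-d["cx"])/d["fx"],-(uv[:,1]-d["cy"])/d["fy"],-np.ones(len(uv))],1)
    T=d["T"]; D=v@T[:3,:3].T; C=T[:3,3]; return C+D*((z0-C[2])/D[:,2])[:,None]
def masks(im):
    hsv=cv2.cvtColor(im,cv2.COLOR_BGR2HSV); H,S,V=[hsv[...,i] for i in range(3)]
    return dict(red=((H<8)|(H>172))&(S>140)&(V>100),blue=(H>100)&(H<125)&(S>120),green=(H>75)&(H<100)&(S>120))
E
python3 - <<'E'
from h import *
d=dict(np.load("wrist1.npz")); m=masks(d["pixels"])
print(d["mount"].round(3).tolist(), d["fx"],d["cx"],d["cy"])
r=m["red"].copy(); r[:150]=0;r[300:]=0;r[:,:250]=0;r[:,400:]=0
v,u=np.nonzero(r); P=wray(d,np.stack([u,v],1),.09); R=cv2.minAreaRect((P[:,:2]*1000).astype(np.float32)); print("red",len(u),u.min(),u.max(),v.min(),v.max(),R)
for z in (.110,): print(wray(d,[[290,248],[560,236],[575,256]],z).round(4))
d=dict(np.load("scene0.npz")); m=masks(d["pixels"])["red"]; m[:200]=0;m[250:]=0;m[:,:250]=0;m[:,320:]=0
v,u=np.nonzero(m);P=pray(d,np.stack([u,v],1),.09);print("scene",cv2.minAreaRect((P[:,:2]*1000).astype(np.float32)))
d=dict(np.load("side1.npz")); m=masks(d["pixels"])["red"]; m[:140]=0;m[190:]=0;m[:,:270]=0;m[:,310:]=0
v,u=np.nonzero(m);P=pray(d,np.stack([u,v],1),.09);print("side",len(u),cv2.minAreaRect((P[:,:2]*1000).astype(np.float32)))
W=pts(d)
for n,zr in (("blue",(.1,.12)),("green",(.1,.125))):
    k=masks(d["pixels"])[n]&(W[...,2]>zr[0])&(W[...,2]<zr[1])&(abs(W[...,0]-.6)<.2)&(W[...,1]>-.35)&(W[...,1]<.12)
    print("side",n,k.sum(),cv2.minAreaRect((W[k][:,:2]*1000).astype(np.float32)))
E
```

```text
[[0.001, -0.946, -0.324, -0.084], [0.0, 0.324, -0.946, -0.142], [1.0, 0.001, 0.0, 0.0], [0.0, 0.0, 0.0, 1.0]] 309.70691628693146 318.492952921831 204.92033997890164
red 2070 303 342 193 246 ((480.6473388671875, 43.51164245605469), (37.2598991394043, 25.40810775756836), 80.27957916259766)
[[ 0.4597  0.0369  0.11  ]
 [ 0.6576  0.0058  0.11  ]
 [ 0.6811 -0.0179  0.11  ]]
scene ((479.4516296386719, 44.729400634765625), (37.39415740966797, 25.936948776245117), 74.04863739013672)
side 21 ((481.8672790527344, 49.92634582519531), (16.882139205932617, 24.260541915893555), 66.15421295166016)
side blue 106 ((566.1923828125, -2.6080894470214844), (10.71922779083252, 229.84959411621094), 79.67909240722656)
side green 894 ((608.4712524414062, -192.44369506835938), (84.4206314086914, 219.80279541015625), 78.15241241455078)
```

```bash
python3 - <<'E'
from h import *
plan([0.4784,0.0344,0.13])
E
```

```text
turn [-0.0004  0.0001  0.0001] shift [-0.0002  0.007   0.0001] F [0.46 0.03 0.49] t 1.9167 pos [0.4782 0.0342 0.137 ] op 0.003
```

>>> jog_arm([
  [[0,0,0],[0,0.015,0],0],
  [[0,0,0],[0,0.03,0],0],
  [[0,0,0],[0,0.042,0],0],
  [[0,0,0],[0,0.049,0],0],
  [[0,0,0],[0,0.053,0],0],
  [[0,0,0],[0,0.055,0],0],
  [[0,0,0],[0,0.055,0],0],
  [[0,0,0],[0,0.055,0],0],
])

```text
time: 2.58
eef_pos: [0.4799, 0.0327, 0.0845]
tcp_rot: [0.455, -0.54, 0.542, -0.456]
contact_force: [-3.2, -3.5, 6.1]
opening: -0.0
```

```bash
python3 - <<'E'
from h import *
plan([0.4784,0.0344,0.08])
s,c=cam("wrist"); np.savez("w2.npz",**c,ep=s["eef_pos"],er=s["tcp_rot"]); cv2.imwrite("pics/w2.png",cv2.resize(c["pixels"][150:350,200:440],None,fx=3,fy=3))
E
```

```text
turn [-0.0033  0.0001  0.002 ] shift [-0.0014  0.0045 -0.0018] F [-3.23 -3.47  6.07] t 2.5833 pos [0.4799 0.0327 0.0845] op -0.0
```

View pics/w2.png

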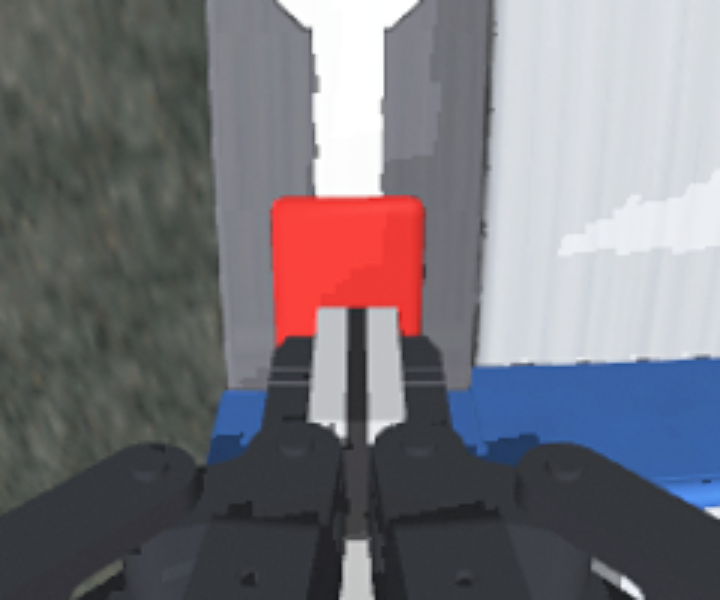

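The fingertip is on the cap beside the stop (crop 360,330). I'll press deeper.

>>> jog_arm([
  [[0,0,0],[0,0.003,0],0],
  [[0,0,0],[0,0.006,0],0],
  [[0,0,0],[0,0.007,0],0],
  [[0,0,0],[0,0.007,0],0],
  [[0,0,0],[0,0.007,0],0],
])

```text
time: 3.05
eef_pos: [0.4811, 0.0322, 0.0803]
tcp_rot: [0.455, -0.539, 0.543, -0.456]
contact_force: [-4.4, 0.1, 8.4]
opening: 0.0
```

```bash
python3 - <<'E'
from h import *
plan([0.4784,0.0344,0.08])
E
```

```text
turn [-0.0046 -0.0003  0.0021] shift [-0.0017  0.0003 -0.003 ] F [-4.42  0.1   8.4 ] t 3.05 pos [0.4811 0.0322 0.0803] op 0.0
```

>>> jog_arm([
  [[0,0,0],[0.003,0.003,0],0],
  [[0,0,0],[0.006,0.003,0],0],
  [[0,0,0],[0.01,0.003,0],0],
  [[0,0,0],[0.015,0.003,0],0],
  [[0,0,0],[0.021,0.002,0],0],
  [[0,0,0],[0.027,0.001,0],0],
  [[0,0,0],[0.033,0,0],0],
  [[0,0,0],[0.038,0,0],0],
  [[0,0,0],[0.043,0,0],0],
  [[0,0,0],[0.045,0,0],0],
])

```text
time: 3.88
eef_pos: [0.4755, -0.0124, 0.082]
tcp_rot: [0.453, -0.539, 0.544, -0.457]
contact_force: [3.9, 4.8, 0.4]
opening: 0.0
```

```bash
python3 - <<'E'
from h import *
M=plan([0.4784,0.0344,0.08])
s,c=cam("wrist"); np.savez("w3.npz",**c,ep=s["eef_pos"],er=s["tcp_rot"]); cv2.imwrite("pics/w3.png",c["pixels"])
E
```

```text
turn [-0.0099 -0.0022 -0.0001] shift [-0.0466  0.002  -0.0052] F [3.9  4.78 0.39] t 3.8833 pos [ 0.4755 -0.0124  0.082 ] op 0.0
```

View pics/w3.png

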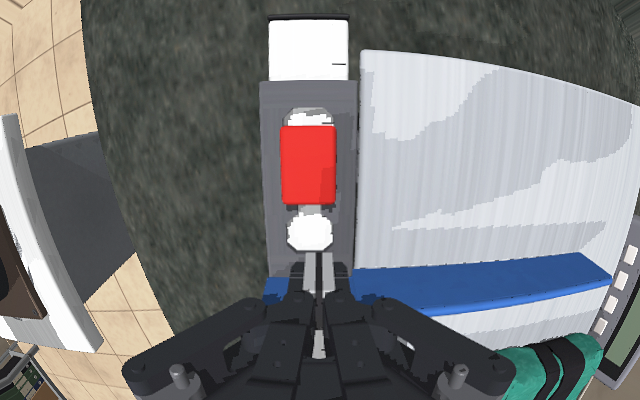

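The stop has slid with the finger. The second hole, at the upper edge of the cap (310,115), is almost under it, so I'll continue.

>>> jog_arm([
  [[0,0,0],[0.004,0,-0.003],0],
  [[0,0,0],[0.008,0,-0.004],0],
  [[0,0,0],[0.011,0,-0.004],0],
  [[0,0,0],[0.014,0,-0.004],0],
  [[0,0,0],[0.016,0,-0.004],0],
  [[0,0,0],[0.016,0,-0.004],0],
])

```text
time: 4.43
eef_pos: [0.4702, -0.0263, 0.0832]
tcp_rot: [0.45, -0.54, 0.544, -0.458]
contact_force: [4.0, 9.9, 1.5]
opening: 0.005
```

```bash
python3 - <<'E'
from h import *
M=plan([0.4784,0.0344,0.08])
s,c=cam("wrist"); np.savez("w3.npz",**c,ep=s["eef_pos"],er=s["tcp_rot"]); cv2.imwrite("pics/w4.png",c["pixels"])
s=ctrl.get_state(); print(s["eef_pos"],s["contact_force"])
E
```

```text
turn [-0.013  -0.0049 -0.0047] shift [-0.0612  0.0034 -0.0026] F [3.99 9.9  1.45] t 4.4333 pos [ 0.4702 -0.0263  0.0832] op 0.005
[ 0.4702174  -0.02631303  0.08317721] [4.13104417 8.96605089 1.36803655]
```

View pics/w4.png

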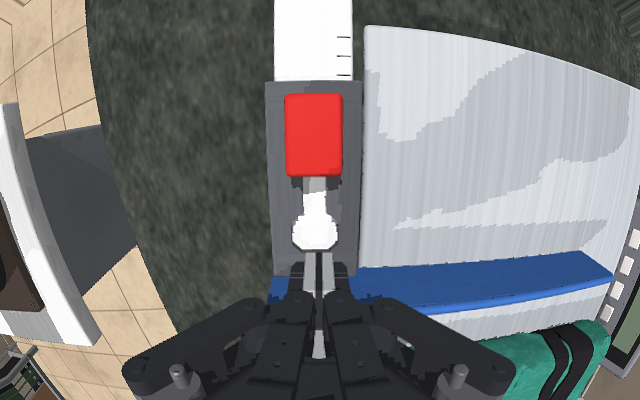

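The cap now covers the second hole and the push force rose to 10 N, so the stop is at the end of its travel. Backing off and up to check.

>>> jog_arm([
  [[0,0,0],[-0.003,0,0],0],
  [[0,0,0],[-0.006,0,0],0],
  [[0,0,0],[-0.007,0,0],0],
  [[0,0,0],[-0.007,-0.02,0],0],
  [[0,0,0],[-0.007,-0.05,0],0],
  [[0.013,0.005,0.005],[-0.007,-0.085,0],0],
  [[0.013,0.005,0.005],[-0.007,-0.11,0],0],
  [[0.013,0.005,0.005],[-0.007,-0.11,0],0],
])

```text
time: 5.15
eef_pos: [0.4731, -0.0209, 0.1997]
tcp_rot: [0.442, -0.534, 0.551, -0.463]
contact_force: [0.5, 0.3, 0.1]
opening: -0.0
```

```bash
python3 - <<'E'
from h import *
plan([0.47,-0.02,0.19])
for n in ("scene","wrist"):
    s,c=cam(n); d=dict(**c,ep=s["eef_pos"],er=s["tcp_rot"]); np.savez(n+"5.npz",**d); im=c["pixels"]
    m=masks(im)
    if n=="scene":
        W=pts(c); cv2.imwrite("pics/scene5.png",cv2.resize(im[110:270,200:400],None,fx=4,fy=3.7,interpolation=cv2.INTER_CUBIC))
        for k,zr in (("red",(.05,.12)),("blue",(.1,.12)),("green",(.1,.125))):
            q=m[k]&(W[...,2]>zr[0])&(W[...,2]<zr[1])&(abs(W[...,0]-.6)<.2)&(W[...,1]>-.35)&(W[...,1]<.12)
            if q.sum()>10: print(k,q.sum(),cv2.minAreaRect((W[q][:,:2]*1000).astype(np.float32)),np.median(W[q][:,2]))
    else:
        cv2.imwrite("pics/wrist5.png",im); print((c["range_z"]>0).mean())
        q=m["red"]; q[:,:200]=0;q[:,450:]=0; v,u=np.nonzero(q); print(u.min(),u.max(),v.min(),v.max(),np.median(c["range_z"][q]))
        for z in (.08,.085,.09): print(z,cv2.minAreaRect((wray(d,np.stack([u,v],1),z)[:,:2]*1000).astype(np.float32)))
        q=m["blue"]&(np.arange(640)[None]>330); v,u=np.nonzero(q)
        print("blue",cv2.minAreaRect((wray(d,np.stack([u,v],1),.11)[:,:2]*1000).astype(np.float32)))
E
```

```text
turn [-0.0373 -0.0094 -0.0073] shift [-0.0002  0.0096 -0.0036] F [0.53 0.35 0.15] t 5.15 pos [ 0.4731 -0.0209  0.1997] op -0.0
red 83 ((480.3389587402344, 43.71002197265625), (36.27011489868164, 25.90122413635254), 81.84959411621094) 0.09040141980478067
blue 139 ((556.1927490234375, -51.54479217529297), (7.017585277557373, 232.13442993164062), 80.75686645507812) 0.1073235778890902
green 401 ((558.464111328125, -159.77008056640625), (86.79637145996094, 124.8846664428711), 89.58968353271484) 0.10729603270092514
0.99584375
294 326 106 152 0.24305949
0.08 ((480.3442077636719, 41.829830169677734), (38.90888595581055, 26.609912872314453), 79.8414535522461)
0.085 ((480.38519287109375, 42.21366882324219), (38.15936279296875, 26.09727668762207), 79.84152221679688)
0.09 ((480.42620849609375, 42.59750747680664), (37.409828186035156, 25.584672927856445), 79.84158325195312)
blue ((577.6688232421875, -49.75390625), (20.09598159790039, 192.3978271484375), 80.20466613769531)
```

View pics/wrist5.png

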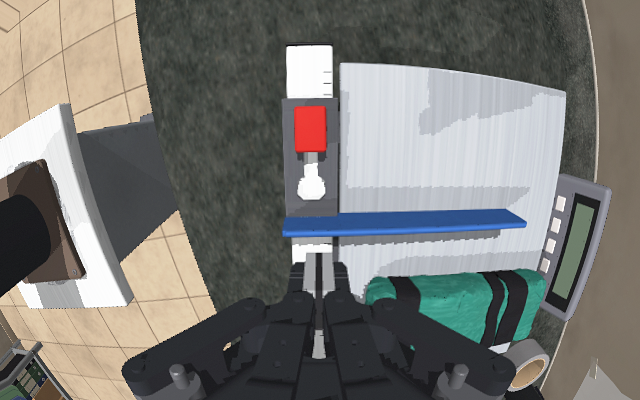

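View pics/scene5.png

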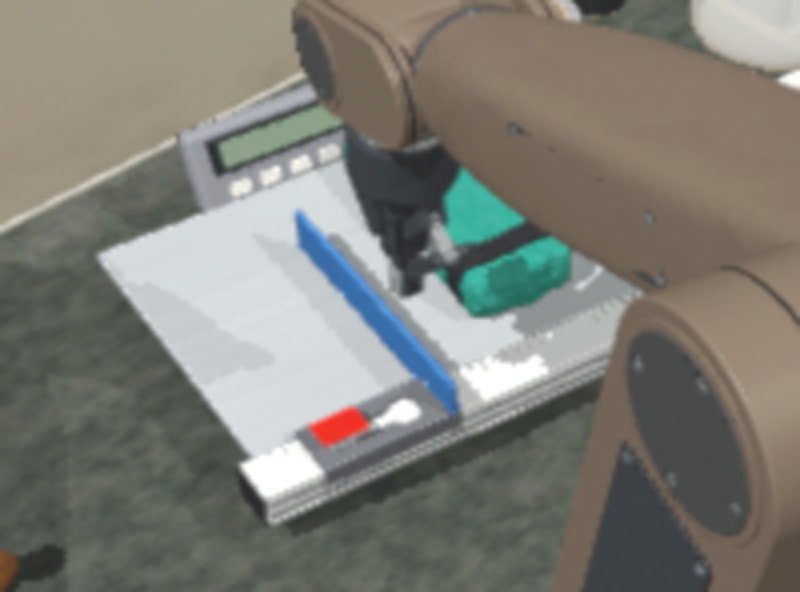

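The cap is up (z 0.090) in the second hole (wrist 311,130), and the stop moved 54.9 mm. Next I go behind the parcel with the gripper open and the jaws along scale x.

```bash
python3 - <<'E'
from h import *
plan([0.596,-0.26,0.2])
E
```

```text
turn [-0.0283 -0.0096 -0.0083] shift [ 0.2134 -0.0028  0.1668] F [-0.46  0.7  -1.22] t 5.25 pos [ 0.4704 -0.0201  0.1943] op -0.004
```

>>> jog_arm([
  [[-0.01,-0.003,-0.002],[0.025,0,0.02],0],
  [[-0.02,-0.006,-0.005],[0.05,0,0.04],0],
  [[-0.028,-0.01,-0.008],[0.077,0,0.06],0.3],
  [[-0.028,-0.01,-0.008],[0.104,0,0.08],0.6],
  [[-0.028,-0.01,-0.008],[0.13,0,0.1],1],
  [[-0.028,-0.01,-0.008],[0.156,0,0.12],1],
  [[-0.028,-0.01,-0.008],[0.18,-0.002,0.14],1],
  [[-0.028,-0.01,-0.008],[0.2,-0.003,0.155],1],
  [[-0.028,-0.01,-0.008],[0.213,-0.003,0.167],1],
  [[-0.028,-0.01,-0.008],[0.213,-0.003,0.167],1],
])

```text
time: 6.08
eef_pos: [0.5961, -0.2624, 0.1973]
tcp_rot: [-0.455, 0.542, -0.54, 0.454]
contact_force: [0.1, 0.5, 0.8]
opening: 1.004
```

```bash
python3 - <<'E'
from h import *
s,c=cam("wrist"); d=dict(**c,ep=s["eef_pos"],er=s["tcp_rot"]); np.savez("w6.npz",**d); cv2.imwrite("pics/w6.png",c["pixels"])
v,u=np.nonzero(masks(c["pixels"])["green"]); print(u.min(),u.max(),v.min(),v.max())
# depth points (range along optical axis)
fx,cx,cy=c["fx"],c["cx"],c["cy"]; a=(u-cx)/fx;b=(v-cy)/c["fy"];r=np.hypot(a,b)+1e-9; z=c["range_z"][v,u]
P=np.stack([np.tan(r)*a/r*z,-np.tan(r)*b/r*z,-z],1); m=np.array(c["mount"]);R=Ro.from_quat(s["tcp_rot"]).as_matrix()
P=(P@m[:3,:3].T+m[:3,3])@R.T+s["eef_pos"]
q=(P[:,2]>.07)&(P[:,2]<.12)&(P[:,0]<.75)&(P[:,1]>-.35)
print(q.sum(),cv2.minAreaRect((P[q][:,:2]*1000).astype(np.float32)),np.percentile(P[q][:,2],[5,95]))
D=P[q]-[.48,.0438,0]; print("scale x",np.percentile(D@SX-.155,[.5,99.5]),"rel cap y",np.percentile(D@SY,[.5,99.5]))
plan([0.596,-0.26,0.065])
E
```

```text
182 458 51 365
20348 ((612.0858154296875, -185.19467163085938), (94.03270721435547, 226.2967987060547), 78.52928161621094) [0.10347383 0.10858685]
scale x [-0.09444691  0.12207884] rel cap y [-0.24726792 -0.15841454]
turn [ 0.0041 -0.0015 -0.0018] shift [-0.0004  0.1322  0.0011] F [-0.34  0.47 -0.04] t 6.1333 pos [ 0.5954 -0.2606  0.1972] op 0.997
```

View pics/w6.png

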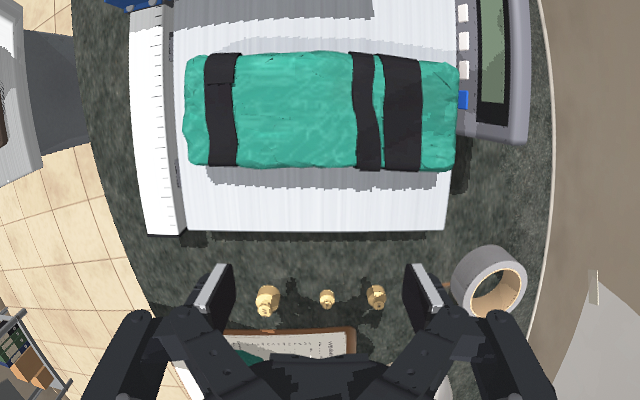

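The wrist view shows the open fingers beyond the parcel's right side, clear of it, with the parcel from (185,50) to (458,170). The weights at (268-376,298) stay below fingertip height. Descending.

>>> jog_arm([
  [[0,0,0],[0,0.035,0],1],
  [[0.004,-0.001,-0.002],[0,0.07,0.001],1],
  [[0.004,-0.001,-0.002],[0,0.1,0.001],1],
  [[0.004,-0.001,-0.002],[0,0.12,0.001],1],
  [[0.004,-0.001,-0.002],[0,0.131,0.001],1],
  [[0.004,-0.001,-0.002],[0,0.131,0.001],1],
  [[0.004,-0.001,-0.002],[0,0.131,0.001],1],
])

```text
time: 6.72
eef_pos: [0.5954, -0.2596, 0.0658]
tcp_rot: [-0.456, 0.541, -0.54, 0.455]
contact_force: [0.1, 0.1, 0.1]
opening: 1.0
```

```bash
python3 - <<'E'
from h import *
plan([0.596,-0.26,0.065])
s,c=cam("side"); cv2.imwrite("pics/s7.png",cv2.resize(c["pixels"][120:300,250:450],None,fx=3.5,fy=3.2,interpolation=cv2.INTER_CUBIC))
E
```

```text
turn [ 0.0016  0.0002 -0.0004] shift [0.0003 0.0008 0.0006] F [0.07 0.12 0.07] t 6.7167 pos [ 0.5954 -0.2596  0.0658] op 1.0
```

View pics/s7.png

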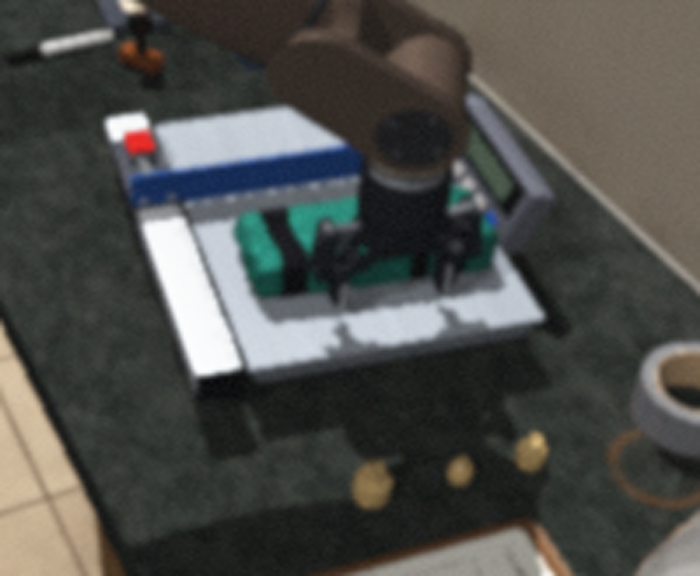

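Both fingertips are down behind the parcel (crop 340,295 and 450,285). Pushing along scale +y (tool -x).

>>> jog_arm([
  [[0,0,0],[-0.007,0,0],1],
  [[0,0,0],[-0.013,0,0],1],
  [[0,0,0],[-0.019,0,0],1],
  [[0,0,0],[-0.025,0,0],1],
  [[0,0,0],[-0.031,0,0],1],
  [[0,0,0],[-0.037,0,0],1],
  [[0,0,0],[-0.043,0,0],1],
  [[0,0,0],[-0.049,0,0],1],
  [[0,0,0],[-0.055,0,0],1],
  [[0,0,0],[-0.06,0,0],1],
])

```text
time: 7.6
eef_pos: [0.6078, -0.2026, 0.0695]
tcp_rot: [0.456, -0.538, 0.543, -0.456]
contact_force: [-1.0, -6.4, 3.3]
opening: 1.001
```

```bash
cat >> h.py <<'E'
def look(tag):
    s,c=cam("wrist"); d=dict(**c,ep=s["eef_pos"],er=s["tcp_rot"]); np.savez(tag+".npz",**d); cv2.imwrite(f"pics/{tag}.png",c["pixels"])
    mk=masks(c["pixels"]); fx,cx,cy=c["fx"],c["cx"],c["cy"]; m=np.array(c["mount"]);R=Ro.from_quat(s["tcp_rot"]).as_matrix()
    for k,zr in (("green",(.09,.125)),("blue",(.09,.118)),("red",(.07,.1))):
        v,u=np.nonzero(mk[k]); a=(u-cx)/fx;b=(v-cy)/c["fy"];r=np.hypot(a,b)+1e-9; z=c["range_z"][v,u]
        P=np.stack([np.tan(r)*a/r*z,-np.tan(r)*b/r*z,-z],1)
        P=(P@m[:3,:3].T+m[:3,3])@R.T+s["eef_pos"]
        q=(P[:,2]>zr[0])&(P[:,2]<zr[1])&(P[:,0]<.75)&(P[:,0]>.4)&(P[:,1]>-.32)&(P[:,1]<.1)
        if q.sum()<20: print(k,q.sum()); continue
        P=P[q]; D=P-[.48,.0438,0]
        print(k,q.sum(),cv2.minAreaRect((P[:,:2]*1000).astype(np.float32)),"sx",np.percentile(D@SX-.155,[.5,99.5]).round(4),"relcap y",np.percentile(D@SY,[.5,99.5]).round(4),"z",np.percentile(P[:,2],[5,95]).round(4))
E
python3 - <<'E'
from h import *
plan([0.596,-0.26,0.065]); look("w8")
E
```

```text
turn [-0.0048  0.0011  0.0046] shift [ 0.0585  0.0048 -0.002 ] F [-0.99 -6.41  3.3 ] t 7.6 pos [ 0.6078 -0.2026  0.0695] op 1.001
green 69055 ((615.7634887695312, -145.9281005859375), (97.00093841552734, 222.85743713378906), 81.16053771972656) sx [-0.0937  0.1177] relcap y [-0.2052 -0.1178] z [0.104  0.1085]
blue 2896 ((560.07861328125, -92.38313293457031), (57.87540054321289, 244.60272216796875), 51.52565002441406) sx [-0.1663 -0.0561] relcap y [-0.0881 -0.0805] z [0.0913 0.1094]
red 0
```

View pics/w8.png

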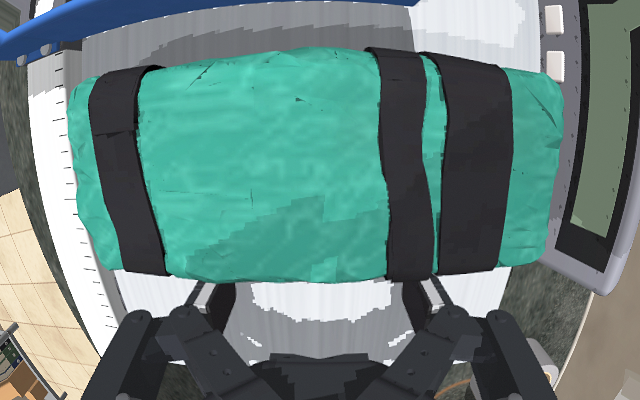

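The parcel moves with both fingers (wrist 215,290 and 425,290), about 30 mm to go.

>>> jog_arm([
  [[-0.003,0,0.003],[-0.006,0.002,0],1],
  [[-0.005,0.001,0.004],[-0.011,0.003,0],1],
  [[-0.005,0.001,0.004],[-0.016,0.004,0],1],
  [[-0.005,0.001,0.004],[-0.02,0.004,0],1],
  [[-0.005,0.001,0.004],[-0.024,0.004,0],1],
  [[-0.005,0.001,0.004],[-0.027,0.004,0],1],
  [[-0.005,0.001,0.004],[-0.03,0.004,0],1],
  [[-0.005,0.001,0.004],[-0.03,0.004,0],1],
])

```text
time: 8.32
eef_pos: [0.614, -0.173, 0.067]
tcp_rot: [0.456, -0.539, 0.542, -0.456]
contact_force: [-0.5, -5.0, 2.7]
opening: 0.999
```

```bash
python3 - <<'E'
from h import *
plan([0.596,-0.26,0.065]); look("w9")
E
```

```text
turn [-0.0025  0.0011  0.0021] shift [ 0.0888  0.0022 -0.003 ] F [-0.55 -4.97  2.72] t 8.3167 pos [ 0.614 -0.173  0.067] op 0.999
green 71128 ((622.3433837890625, -115.1629638671875), (93.03760528564453, 222.32638549804688), 80.59860229492188) sx [-0.0923  0.1186] relcap y [-0.175  -0.0879] z [0.1041 0.1085]
blue 9497 ((598.5575561523438, -73.4263916015625), (70.50922393798828, 296.65106201171875), 63.48496627807617) sx [-0.1489  0.0569] relcap y [-0.087 -0.081] z [0.0955 0.1097]
red 0
```

View pics/w9.png

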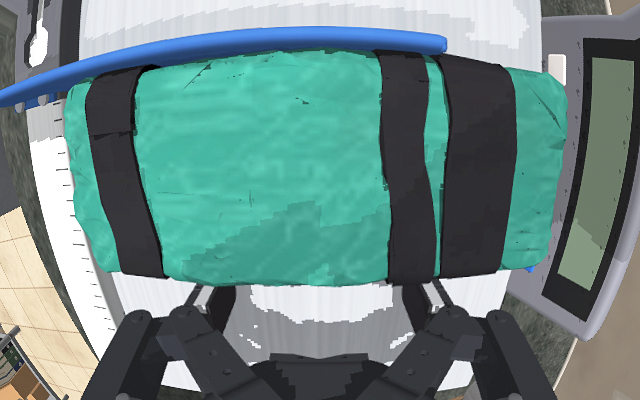

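The parcel is almost against the stop. I'll press on until the force rises.

>>> jog_arm([
  [[0,0,0],[-0.004,0.002,0],1],
  [[0,0,0],[-0.006,0.002,0],1],
  [[0,0,0],[-0.007,0.002,0],1],
  [[0,0,0],[-0.007,0.002,0],1],
])

```text
time: 8.7
eef_pos: [0.6149, -0.1712, 0.0668]
tcp_rot: [0.458, -0.537, 0.544, -0.454]
contact_force: [-5.3, -16.3, 4.9]
opening: 1.004
```

```bash
python3 - <<'E'
from h import *
plan([0.596,-0.26,0.065]); look("w10")
E
```

```text
turn [-0.0038  0.0027  0.0112] shift [ 0.0907  0.0028 -0.0038] F [ -5.3  -16.27   4.91] t 8.7 pos [ 0.6149 -0.1712  0.0668] op 1.004
green 71729 ((622.3008422851562, -116.99737548828125), (101.24776458740234, 222.345703125), 80.69682312011719) sx [-0.092   0.1188] relcap y [-0.173  -0.0858] z [0.104  0.1085]
blue 9435 ((600.6624755859375, -72.12234497070312), (72.20187377929688, 290.71746826171875), 62.73534393310547) sx [-0.1461  0.0569] relcap y [-0.0849 -0.079 ] z [0.0959 0.1097]
red 0
```

The force is now 17 N, so the parcel is against the stop. Backing off and raising.

>>> jog_arm([
  [[0,0,0],[0.004,0,0],1],
  [[0,0,0],[0.01,0,0],1],
  [[0,0,0],[0.02,0,0],1],
  [[0,0,0],[0.035,0,0],1],
  [[0,0,0],[0.045,-0.01,0],1],
  [[0,0,0],[0.05,-0.04,0],1],
  [[0,0,0],[0.05,-0.08,0],1],
  [[0,0,0],[0.05,-0.12,0],1],
  [[0,0,0],[0.05,-0.15,0],1],
  [[0,0,0],[0.05,-0.15,0],1],
])

```text
time: 9.58
eef_pos: [0.6099, -0.2213, 0.2279]
tcp_rot: [0.456, -0.532, 0.549, -0.456]
contact_force: [0.8, -0.6, 0.8]
opening: 0.999
```

```bash
python3 - <<'E'
from h import *
plan([0.596,-0.26,0.2]); look("w11")
s,c=cam("side"); cv2.imwrite("pics/s11.png",cv2.resize(c["pixels"][120:300,250:450],None,fx=3.5,fy=3.2,interpolation=cv2.INTER_CUBIC))
E
```

```text
turn [-0.019   0.0023  0.0158] shift [ 0.0401  0.0284 -0.0077] F [ 0.85 -0.59  0.79] t 9.5833 pos [ 0.6099 -0.2213  0.2279] op 0.999
green 16640 ((623.7155151367188, -113.98332977294922), (93.41280364990234, 225.50802612304688), 80.63516235351562) sx [-0.0952  0.1218] relcap y [-0.1761 -0.0865] z [0.1032 0.1086]
blue 2421 ((558.9130859375, -54.03666687011719), (7.995347023010254, 236.71340942382812), 79.97512817382812) sx [-0.1753  0.0567] relcap y [-0.0854 -0.0792] z [0.0944 0.1098]
red 0
```

View pics/w11.png

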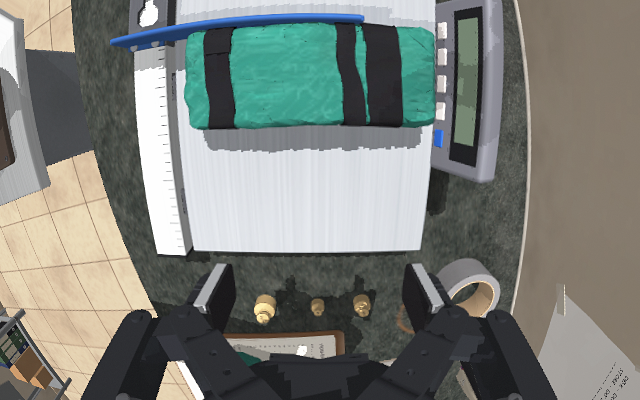

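View pics/s11.png

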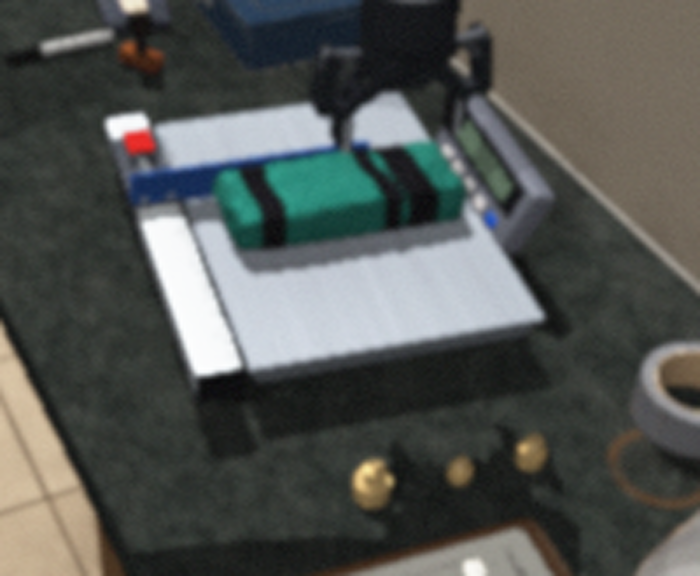

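```bash
python3 - <<'E'
from h import *
s,c=cam("scene"); W=pts(c); m=masks(c["pixels"])
cv2.imwrite("pics/sc12.png",cv2.resize(c["pixels"][110:270,200:400],None,fx=4,fy=3.7,interpolation=cv2.INTER_CUBIC))
for k,zr in (("red",(.05,.12)),("blue",(.1,.12))):
    q=m[k]&(W[...,2]>zr[0])&(W[...,2]<zr[1])&(abs(W[...,0]-.6)<.2)&(W[...,1]>-.35)&(W[...,1]<.12)
    print(k,q.sum(),cv2.minAreaRect((W[q][:,:2]*1000).astype(np.float32)) if q.sum()>10 else "",np.median(W[q][:,2]) if q.sum() else "")
E
```

```text
red 82 ((480.31414794921875, 44.77321243286133), (36.3479118347168, 24.110612869262695), 82.55641174316406) 0.0897962144857335
blue 164 ((591.3326416015625, -67.20722198486328), (74.67451477050781, 302.93560791015625), 62.09690856933594) 0.10772871608949641
```

View pics/sc12.png

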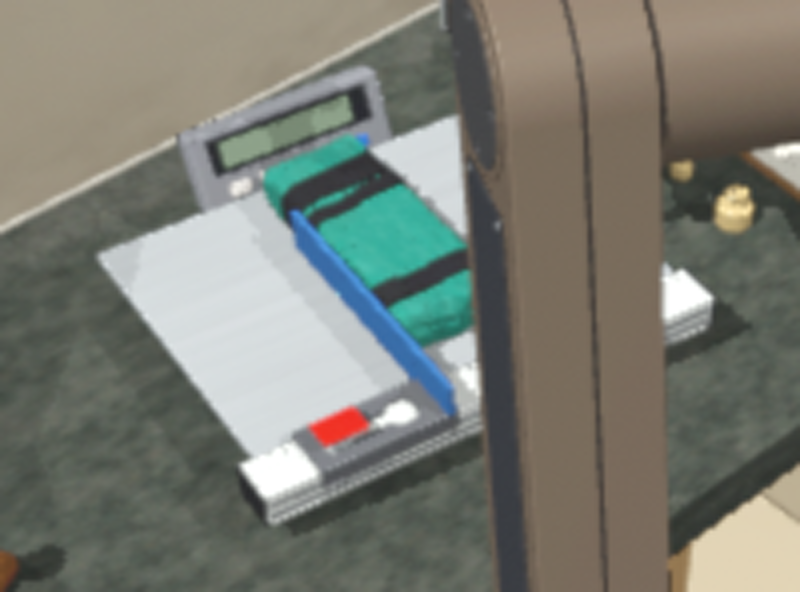

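The scene view shows the cap up (z 0.090), the stop in its second hole, and the parcel flat along it. The robot is clear, so I'm handing in.

```bash
python3 -c "
from plant import ctrl
print(ctrl.sign_off())"
```

```text
the job is handed in; nothing more can be done
None
```

The parcel is against the stop and the job is handed in, at about 10 s on the robot's clock; sign-off reported no verdict. I pressed the red button about 10 mm down with the closed fingertips and slid the stop inward until it reached its end. Then I pushed the parcel against it with the open fingers, until the push force rose to about 17 N, and backed off.

**Last checks:**
- **Stop and button:** the stop moved 54.9 mm, measured before the parcel was pushed. Afterwards the stop face stood within about 1 mm of the expected second-hole position. The cap top was at 90 mm, so the button is up.
- **Parcel:** its middle is about 46 mm from the stop's inner face, about 0.7° off parallel, and at scale x of about +13 mm. It lies flat on the pan.
- **Robot and bystanders:** the gripper was clear of everything. The weights look unmoved in the pictures; I did not measure any bystander.

**Disagreements:**
- **Parcel position at the start:** the scene and side cameras differed by about 12 mm on where it lay across the pan. I used the wrist camera from then on.
- **Last scene fit of the stop:** it was spoiled because a blue patch on the scale's display head was counted as stop, so I did not use it.

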